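# Kettle on the hob, dial to five

### The job

Lift the kettle by its top handle and set it down gently, upright, in the middle of the hob's round hot plate. Then switch the hob on to setting five: turn its click dial clockwise until the pointer stands at the fifth line after the off dot (five clicks from off), and let go of it. Leave all the other things on the counter where they are.

Things in the scene. Friction and masses are not known exactly. Their poses are not given: they have to be found in the camera images.
- plate_center (a point): Centre of the top face of the hob's flat, dark round hot plate, 180 mm across, 70 mm above the work surface. The hob is a fixed white box 360 (x) by 280 mm (y), deck 60 mm above the surface. Axes: x points from the dial to the plate, z up; the dial's axis is 190 mm away at -x.
- dial_grip (a point): Point on the dial's vertical axis, 30 mm above the deck (90 mm above the work surface), where to pinch its bar. The dial is a steel disc 66 mm across, 8 mm high, with a black bar 60 mm long, 16 mm thick, top 44 mm above the deck. Axes turn with the dial: x along the bar towards its pointer end (white stripe), y across the bar, z up.
- dial (a joint): Dial angle, rad: 0 is off (pointer at the round dot, 120 degrees left of the hob's x seen from above), growing clockwise seen from above. Nine clicks 0.5236 rad (30 degrees) apart, 0 to 8, stops at both ends; a short black line on the deck marks each after off. Five is 2.618. Starts at 0, 1 or 2. About 0.12 N m takes it over a click; let go, it snaps to the nearest.
- kettle_center (a point): Centre (half-way up, 90 mm above its underside) of the steel stovetop kettle: round body 136 mm across, 100 mm high, with lid knob to 115 mm, spout towards its +x (100 mm from the axis, 105 mm high), rigid arched handle on top, 180 mm high in all, about 0.6 kg. Flat base 124 mm across. z up. Starts left or right of the hob.
- kettle_handle (a point): Middle of the kettle's black handle grip, on the kettle's axis, 169 mm above its underside, straight above the centre of mass. The grip is a level bar 82 mm long along the kettle's x, 20 mm thick (y), 22 mm high; below it there is 43 mm of free room down to the lid knob. z is up.
- ice_bucket: Bystander: round lidded steel ice bucket, 132 mm across and 164 mm high with a ball knob, two small side handles, 163 mm over them; on the other side of the hob from the kettle. Origin: centre of its underside.
- mug: Bystander: white mug, 80 mm across, 90 mm high, between hob and robot at the left. Origin: centre of its underside.
- jar: Bystander: blue ceramic jar, 76 mm across, 100 mm high, between hob and robot at the right. Origin: centre of its underside.
- goblet: Bystander: green stemmed glass, 80 mm across, 170 mm high, far right. Origin: centre of its underside.
- vase: Bystander: green glass vase, 110 mm across, 200 mm high, far left. Origin: centre of its underside.
There are look-alikes about, which are no part of the job. What is shaped like the part that bears kettle_center but orange is not meant.

How it is judged:
By the outcome, as a careful person would: the job done as asked, in the order asked, and still so for the second after the job is handed in, with the robot touching nothing.
It also fails if it takes over 67 s, if anything falls off the work surface, if the arm or the gripper's body presses on something with over 40 N, if the wrist force passes 120 N, or if a joint passes its speed limit or range.

### The arm

A 6-joint arm with a two-finger parallel gripper is mounted at the origin on the work surface. World frame = base frame: x ahead of the robot, y to its left, z up, the work surface at z = 0. Lengths are in m, angles in rad, forces in N, time in s.
With the tool pointing down it reaches from about 0.375 to 0.9 m from the base axis. Payload 3.1 kg.
Tool frame: the origin (TCP) lies at the very end of the fingers, on their centre line; the grasp point (between the pads) lies 19 mm behind it; z points along the fingers, y is the line along which they close (so a half turn about z gives the same grasp; the last joint's range is limited). The gripper opens to 87 mm and grips with 3 to 60 N. Pads are 19 mm wide; open, the fingers measure 117 mm over their backs; the gripper's body (75 mm by 190 mm) begins 51 mm behind the grasp point.
Start: joints at [1.163, 0.527, 1.433, -0, 1.181, -0.178], TCP at [0.142, 0.609, 0.223] pointing down, gripper open.
Joint ranges: [-3.08, 3.08], [-0.75, 2.2], [0.22, 2.44], [-1.43, 4.57], [0, 2.65], [-2.85, 2.85]. Speed limits (rad/s): [2.79, 2.79, 3.14, 3.14, 3.14, 3.14].

### API

Orientations are given as a unit quaternion [x, y, z, w].
In Python, from rig import robot gives the robot as it stands. The module is installed in compiled form; this text tells all that it offers.
- The arm moves only by the tool servo_tool, never from a script. Its argument "rows" is one flat list of numbers, 5 for each row, row after row: the closure, from -1 (fully open) to 1 (shut), so that 0 is half open, then the shift along the tool's x, y, z in m, then the turn about the tool's z in degrees. A call has 1 to 5 rows; each row shifts and turns the commanded pose from where the row before left it, along the tool's axes as they then stand; what a row does not reach is not made up. A row lasts 1/12 s, in which the tool goes at most 41.7 mm and 7.16 degrees, less where a joint would pass 70% of its speed; a pose out of reach is approached as far as the arm can. A call with a gripper value outside its range is refused whole. The fingers move at their own pace and stop on an object; "newtons" is the grip in N (left out, the last holds). Time passes only in rows, so rows that do not move let the fingers close. It gives the time, the measured TCP pose, the force, the opening and the grip force at its end, in the units of the state.
- robot.get_obs(): the state, without advancing time (a new reading comes with each control period).
- robot.camera(name): name is "scene" or "top" or "wrist"; returns a dict with "pixels" (400x640x3 uint8, red, green, blue), "intrinsics" (3x3 intrinsics, pixels), "dist" ([k1, k2, p1, p2, k3] as OpenCV has them; the pictures are not rectified), "rvec" (rotation vector, rad) and "tvec" (3), from world to camera coordinates, as OpenCV has them; the wrist camera has in their place "mount" (4x4, takes a point from camera to tool coordinates, whose origin is the TCP and whose axes are the flange's). Camera axes: x right, y down, z forward; pixel columns grow to the right and rows downward; lengths in m; the calibration is good to about 2 mm. A picture is of the moment at which its call begins: read the wrist's pose just before it. There is no depth.
- robot.hand_in(): hands the job in; it is judged then, once.
Trained networks look in a picture, given as the dict that the camera call returned (one of the last four; its "shot" number tells which), for a name from the list of things; names that differ only in an ending like _2 or _b are one class to them, and where a whole thing is asked for, a point or a joint stands for the part that bears it (a point fixed in the world has none). Each returns a list of dicts, best first, with "score" (0 to 1); they miss things now and then, are a little off and sometimes report something else, mostly with a low value. They report only what shows in the picture. A call takes as long as a camera call. They do not tell look-alikes from the thing itself.
- robot.spot_in(picture, query): "at" ([x, y, z] in m, in world coordinates, good to about 4 mm: the middle of the surface that is visible of it).
- robot.outline_of(picture, query): "region" (400x640 bool, what is visible of it).
- robot.place_of(picture, query): "at" ([x, y, z] in m, in world coordinates, good to about 4 mm: a listed point, or the origin of a listed thing).
The state is a dict: "time": time; "q": joint angles; "joint_velocities": joint speeds; "joint_torque": joint torques, N m; "position": TCP position; "tool_rot": TCP orientation; "ft_force": force on the tool from outside, world axes, zero at the start; "moment": the same for the moment, N m; "grip_width": finger opening in m; "grip_force": force on a finger pad.
Only numpy, scipy, OpenCV 4.12 (cv2) and the standard library are available. Lean on these libraries where they do the work, as an engineer would, in place of code of your own. Each camera call takes 0.05 s, during which the arm holds its last target. There are 200 camera calls.

## Working session

There is one attempt and no reset: what is moved stays moved. The work goes in short steps, Python scripts to look and compute and a tool call to move; the robot and the scene stay as the last step left them, time stands still between calls to the robot, and variables do not carry over. Pictures are saved under pics/ and viewed, at most 10 in all, crops included, and the job is handed in when it is done.

Besides the shell and the picture viewer there is one more tool, called in YAML: its name, and indented under it one key for each argument. servo_tool: Moves the arm, as the interface text tells. Its arguments: {"type":"object","properties":{"rows":{"type":"array","items":{"type":"number"}},"newtons":{"type":"number"}},"required":["rows"]}

```bash
mkdir -p pics; cat > h.py <<'E'
import numpy as np, cv2
from rig import robot
def save(p,name,crop=None,s=1):
    im=p["pixels"][:,:,::-1]
    if crop: x0,y0,x1,y1=crop; im=im[y0:y1,x0:x1]
    cv2.imwrite("pics/"+name,cv2.resize(im,None,fx=s,fy=s,interpolation=cv2.INTER_CUBIC))
def px(p,X):
    return cv2.projectPoints(np.array([X],float),p["rvec"],p["tvec"],p["intrinsics"],p["dist"])[0].ravel().round(0)
def ray(p,uv,z):
    n=cv2.undistortPoints(np.array([[uv]],float),p["intrinsics"],p["dist"]).ravel()
    R=cv2.Rodrigues(np.array(p["rvec"]))[0];t=np.array(p["tvec"]).ravel()
    c=-R.T@t;d=R.T@np.array([*n,1]);return c+d*(z-c[2])/d[2]
E
python3 - <<'E'
from h import *
o=robot.get_obs();print(o["time"],np.round(o["position"],3),np.round(o["tool_rot"],3),o["grip_width"])
for n in ["scene","top"]:
    p=robot.camera(n);save(p,n+"0.png")
    for q in ["plate_center","dial_grip","kettle_center","kettle_handle","ice_bucket","mug","jar","goblet","vase"]:
        for r in robot.place_of(p,q)[:3]: print(n,q,round(r["score"],2),np.round(r["at"],3),px(p,r["at"]))
E
```

```text
0.0 [0.142 0.608 0.222] [ 0.115  0.993 -0.001 -0.   ] 0.08669830665877701
scene plate_center 0.98 [0.66  0.019 0.069] [316. 244.]
scene plate_center 0.61 [0.467 0.027 0.09 ] [356. 215.]
scene dial_grip 0.67 [0.469 0.027 0.094] [356. 215.]
scene kettle_center 0.9 [ 0.518 -0.391  0.092] [274. 174.]
scene kettle_center 0.59 [ 0.318 -0.636  0.092] [275. 137.]
scene kettle_handle 0.77 [ 0.519 -0.39   0.169] [273. 158.]
scene kettle_handle 0.57 [ 0.315 -0.633  0.17 ] [275. 122.]
scene kettle_handle 0.26 [0.659 0.019 0.066] [317. 244.]
scene mug 0.66 [0.331 0.188 0.001] [411. 238.]
scene jar 0.78 [ 0.352 -0.212 -0.002] [331. 194.]
scene goblet 0.62 [ 0.718 -0.335 -0.001] [245. 218.]
scene goblet 0.16 [0.66 0.02 0.07] [316. 244.]
scene vase 0.85 [0.691 0.325 0.002] [378. 317.]
scene vase 0.71 [0.66  0.02  0.069] [317. 244.]
top plate_center 0.86 [0.655 0.022 0.074] [298. 173.]
top dial_grip 0.63 [0.467 0.028 0.089] [294. 220.]
top kettle_center 0.86 [ 0.516 -0.387  0.092] [404. 210.]
top kettle_center 0.74 [ 0.318 -0.636  0.09 ] [473. 265.]
top kettle_handle 0.8 [ 0.318 -0.636  0.169] [481. 264.]
top kettle_handle 0.77 [ 0.516 -0.39   0.167] [409. 206.]
top kettle_handle 0.4 [0.333 0.194 0.001] [252. 256.]
top ice_bucket 0.91 [ 0.52   0.363 -0.001] [213. 208.]
top mug 0.83 [0.329 0.192 0.002] [252. 257.]
top jar 0.7 [ 0.354 -0.212  0.001] [356. 254.]
top goblet 0.6 [ 0.726 -0.336 -0.005] [387. 164.]
top vase 0.67 [0.684 0.33  0.002] [224. 169.]
```

```bash
python3 - <<'E'
import cv2,numpy as np
s=cv2.imread("pics/scene0.png")[90:340,200:460]; t=cv2.imread("pics/top0.png")[130:300,190:510]
cv2.imwrite("pics/sc.png",cv2.resize(s,None,fx=2.3,fy=2.3)); cv2.imwrite("pics/tc.png",cv2.resize(t,None,fx=2.5,fy=2.5,interpolation=cv2.INTER_CUBIC))
E
```

```text
(no output)
```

View pics/sc.png

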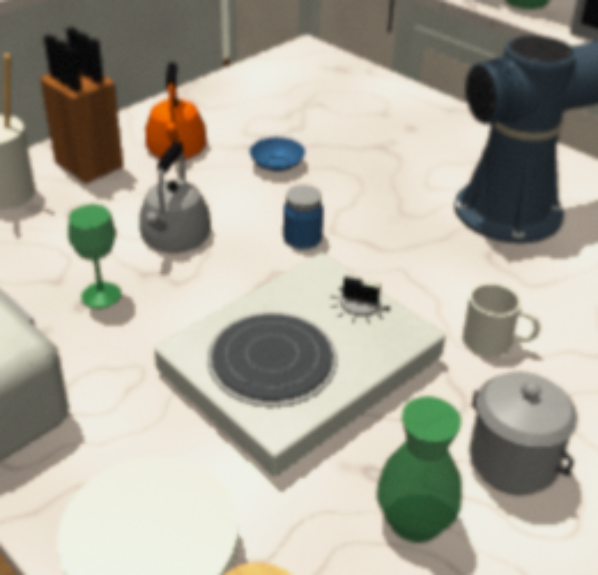

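View pics/tc.png

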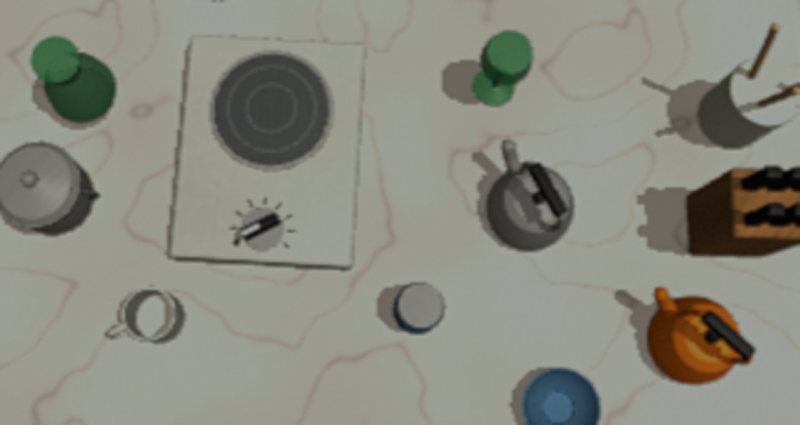

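The top crop shows two kettle-shaped things. The steel one is at top px (404,210), and the orange one at (473,265). The steel one fits, since orange is ruled out, and the enlarged crop confirms it. Its spout points to +x and slightly left. The dial's white pointer end, at crop px (242,237), is near the off dot. Next I'll measure the bar angles.

```bash
python3 - <<'E'
from h import *
p=robot.camera("top");im=p["pixels"].astype(int)
def bar(c,r,z,th):
    m=np.zeros((400,640),np.uint8);g=im.max(2);m[(g<th)]=1
    w=np.zeros_like(m);cv2.circle(w,c,r,1,-1);m&=w
    n,l,s,_=cv2.connectedComponentsWithStats(m);k=1+s[1:,4].argmax();ys,xs=np.where(l==k)
    P=np.array([ray(p,(x,y),z)[:2] for x,y in zip(xs,ys)])
    c0=P.mean(0);u=np.linalg.svd(P-c0)[2][0];a=(P-c0)@u;print(len(P),c0.round(4),np.degrees(np.arctan2(u[1],u[0])).round(1),np.ptp(a).round(3))
bar((409,206),18,.18,45);bar((409,206),18,.18,60);bar((294,220),11,.104,60);bar((294,220),11,.104,80)
for u,z,n in [((190+142/2.5*0+242/2.5,130+237/2.5),.104,"stripe"),((190+508/2.5,130+150/2.5),.1,"spout")]: print(n,ray(p,u,z).round(3))
A=ray(p,(190+170/2.5,130+258/2.5),.06);B=ray(p,(190+350/2.5,130+268/2.5),.06);print("hobyaw",np.degrees(np.arctan2(*(A-B)[[1,0]]))-90,np.linalg.norm(A-B))
E
```

```text
128 [ 0.5157 -0.3827] -150.3 0.086
170 [ 0.5171 -0.3772] -134.9 0.094
51 [0.4651 0.0196] 126.8 0.055
66 [0.4649 0.0216] -57.4 0.055
stripe [0.446 0.051 0.104]
spout [ 0.59  -0.345  0.1  ]
hobyaw -1.6410695781228526 0.2744198256401579
```

```bash
cat >> h.py <<'E'
def yawof(o):
    from scipy.spatial.transform import Rotation as R
    x=R.from_quat(o["tool_rot"]).as_matrix()[:,0];return np.degrees(np.arctan2(x[1],x[0]))
def plan(wps,g,step=.038,tstep=6.5):
    """wps: (x,y,z,yaw deg); prints rows (tool down: x=(c,s), y=(s,-c), z=down, turn=-yaw)"""
    o=robot.get_obs();P=np.array([*o["position"],yawof(o)]);out=[]
    for w in wps:
        w=np.array(w,float);w[3]=P[3]+(w[3]-P[3]+180)%360-180
        n=int(max(1,np.ceil(np.linalg.norm(w[:3]-P[:3])/step),np.ceil(abs(w[3]-P[3])/tstep)))
        cur=P.copy()
        for i in range(1,n+1):
            d=P+(w-P)*i/n-cur;a=np.radians(cur[3]);c,s=np.cos(a),np.sin(a)
            dx=round(c*d[0]+s*d[1],3);dy=round(s*d[0]-c*d[1],3);dz=round(-d[2],3);t=round(-d[3],1)
            out.append([g,dx,dy,dz,t]);cur+=[c*dx+s*dy,s*dx-c*dy,-dz,-t]
        P=cur
    for i in range(0,len(out),5): print([float(v) for r in out[i:i+5] for v in r])
E
python3 - <<'E'
from h import *
plan([(.50,.22,.30,103),(.517,-.389,.30,30)],-1)
E
```

```text
[-1.0, -0.029, -0.02, -0.005, 4.3, -1.0, -0.031, -0.017, -0.005, 4.2, -1.0, -0.031, -0.016, -0.005, 4.3, -1.0, -0.033, -0.012, -0.006, 4.2, -1.0, -0.034, -0.011, -0.005, 4.3]
[-1.0, -0.034, -0.008, -0.005, 4.2, -1.0, -0.035, -0.005, -0.005, 4.3, -1.0, -0.035, -0.003, -0.005, 4.2, -1.0, -0.035, 0.0, -0.005, 4.3, -1.0, -0.035, 0.003, -0.006, 4.3]
[-1.0, -0.035, 0.005, -0.005, 4.2, -1.0, -0.035, 0.007, -0.005, 4.3, -1.0, -0.033, 0.011, -0.005, 4.2, -1.0, -0.033, 0.012, -0.005, 4.3, -1.0, -0.032, 0.015, -0.005, 4.2]
[-1.0, -0.035, -0.007, -0.0, 4.3, -1.0, -0.036, -0.004, -0.0, 4.3, -1.0, -0.035, -0.002, -0.0, 4.3, -1.0, -0.036, 0.001, -0.0, 4.3, -1.0, -0.036, 0.003, -0.0, 4.3]
[-1.0, -0.035, 0.007, -0.0, 4.3, -1.0, -0.035, 0.009, -0.0, 4.3, -1.0, -0.034, 0.011, -0.0, 4.3, -1.0, -0.033, 0.014, -0.0, 4.3, -1.0, -0.032, 0.016, -0.0, 4.3]
[-1.0, -0.03, 0.019, -0.0, 4.3, -1.0, -0.029, 0.021, -0.0, 4.3, -1.0, -0.028, 0.023, -0.0, 4.3, -1.0, -0.025, 0.025, -0.0, 4.2, -1.0, -0.024, 0.027, -0.0, 4.3]
[-1.0, -0.021, 0.029, -0.0, 4.3, -1.0, -0.02, 0.03, -0.0, 4.3]
```

servo_tool:
  rows: [-1,-0.029,-0.02,-0.005,4.3,-1,-0.031,-0.017,-0.005,4.2,-1,-0.031,-0.016,-0.005,4.3,-1,-0.033,-0.012,-0.006,4.2,-1,-0.034,-0.011,-0.005,4.3]

```text
time: 1.47
position: [0.2626, 0.4779, 0.249]
tool_rot: [0.298, 0.955, 0.0, 0.0]
ft_force: [0.8, 0.3, 0.7]
grip_width: 0.0866
grip_force: 0.0
```

servo_tool:
  rows: [-1,-0.034,-0.008,-0.005,4.2,-1,-0.035,-0.005,-0.005,4.3,-1,-0.035,-0.003,-0.005,4.2,-1,-0.035,0,-0.005,4.3,-1,-0.035,0.003,-0.006,4.3]

```text
time: 1.88
position: [0.3816, 0.3485, 0.2749]
tool_rot: [0.469, 0.883, -0.0, -0.0]
ft_force: [0.7, 0.6, -0.8]
grip_width: 0.0876
grip_force: 0.0
```

servo_tool:
  rows: [-1,-0.035,0.005,-0.005,4.2,-1,-0.035,0.007,-0.005,4.3,-1,-0.033,0.011,-0.005,4.2,-1,-0.033,0.012,-0.005,4.3,-1,-0.032,0.015,-0.005,4.2]

```text
time: 2.3
position: [0.5005, 0.2182, 0.3]
tool_rot: [0.624, 0.782, 0.0, 0.0]
ft_force: [-0.0, 0.0, -0.8]
grip_width: 0.087
grip_force: 0.0
```

servo_tool:
  rows: [-1,-0.035,-0.007,0,4.3,-1,-0.036,-0.004,0,4.3,-1,-0.035,-0.002,0,4.3,-1,-0.036,0.001,0,4.3,-1,-0.036,0.003,0,4.3]

```text
time: 2.72
position: [0.5043, 0.039, 0.2997]
tool_rot: [0.759, 0.652, 0.0, 0.0]
ft_force: [0.3, -0.2, 0.8]
grip_width: 0.0869
grip_force: 0.0
```

servo_tool:
  rows: [-1,-0.035,0.007,0,4.3,-1,-0.035,0.009,0,4.3,-1,-0.034,0.011,0,4.3,-1,-0.033,0.014,0,4.3,-1,-0.032,0.016,0,4.3]

```text
time: 3.13
position: [0.5091, -0.1402, 0.2998]
tool_rot: [0.867, 0.499, 0.0, 0.0]
ft_force: [0.6, 0.4, 0.2]
grip_width: 0.0873
grip_force: 0.0
```

servo_tool:
  rows: [-1,-0.03,0.019,0,4.3,-1,-0.029,0.021,0,4.3,-1,-0.028,0.023,0,4.3,-1,-0.025,0.025,0,4.2,-1,-0.024,0.027,0,4.3]

```text
time: 3.55
position: [0.5142, -0.3191, 0.2996]
tool_rot: [0.944, 0.329, 0.0, -0.0]
ft_force: [0.8, 0.1, -0.4]
grip_width: 0.087
grip_force: 0.0
```

servo_tool:
  rows: [-1,-0.021,0.029,0,4.3,-1,-0.02,0.03,0,4.3,-1,0,0,0,0]

```text
time: 3.8
position: [0.5161, -0.3969, 0.2991]
tool_rot: [0.967, 0.255, -0.0, 0.003]
ft_force: [1.2, 0.3, 0.4]
grip_width: 0.087
grip_force: 0.0
```

```bash
cat >> h.py <<'E'
def wrist():
    from scipy.spatial.transform import Rotation as R
    o=robot.get_obs();p=robot.camera("wrist")
    T=np.eye(4);T[:3,:3]=R.from_quat(o["tool_rot"]).as_matrix();T[:3,3]=o["position"]
    M=np.linalg.inv(T@np.array(p["mount"]));q=dict(p);q["rvec"]=cv2.Rodrigues(M[:3,:3])[0];q["tvec"]=M[:3,3]
    return o,p,q
E
python3 - <<'E'
from h import *
o,p,q=wrist();print(o["time"],np.round(o["position"],4),yawof(o));save(p,"w1.png")
for n in ["kettle_handle","kettle_center"]:
    for r in robot.place_of(p,n)[:2]: print(n,round(r["score"],2),np.round(r["at"],3),px(q,r["at"]))
print(px(q,(.517,-.389,.18)))
E
```

```text
3.8 [ 0.5161 -0.3969  0.2991] 29.58831332640314
kettle_handle 0.66 [ 0.517 -0.389  0.166] [309. 181.]
kettle_center 0.61 [ 0.517 -0.386  0.09 ] [308. 164.]
[309. 184.]
```

View pics/w1.png

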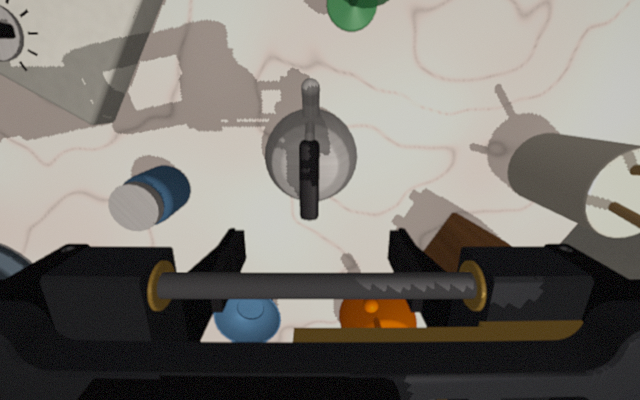

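The wrist view shows the steel kettle, with its black grip running from (309,140) to (310,218), in line with the tool x. The orange look-alike is below it at (375,310). The handle is where I expected, so I'll descend and grip.

```bash
python3 - <<'E'
from h import *
o=robot.get_obs();print(o["position"],yawof(o))
plan([(.517,-.3885,.15,30)],-1,.03)
E
```

```text
[ 0.51611904 -0.38893222  0.29899888] 30.01600696352142
[-1.0, 0.0, 0.0, 0.03, 0.0, -1.0, 0.0, 0.0, 0.03, 0.0, -1.0, 0.001, 0.0, 0.029, 0.0, -1.0, -0.0, 0.0, 0.03, 0.0, -1.0, -0.0, 0.0, 0.03, 0.0]
```

servo_tool:
  rows: [-1,0,0,0.03,0,-1,0,0,0.03,0,-1,0.001,0,0.029,0,-1,0,0,0.03,0,-1,0,0,0.03,0]
  newtons: 30

```text
time: 4.37
position: [0.5178, -0.3865, 0.1501]
tool_rot: [0.965, 0.26, 0.0, 0.0]
ft_force: [0.8, 0.0, -0.2]
grip_width: 0.0874
grip_force: 0.0
```

servo_tool:
  rows: [0.3,0,0,0,0,0.3,0,0,0,0,1,0,0,0,0,1,0,0,0,0,1,0,0,0,0]
  newtons: 30

```text
time: 4.78
position: [0.5186, -0.3895, 0.1532]
tool_rot: [0.966, 0.259, 0.001, 0.002]
ft_force: [0.0, 0.9, 0.3]
grip_width: 0.0612
grip_force: 0.0
```

servo_tool:
  rows: [1,0,0,0,0,1,0,0,0,0,1,0,0,0,0,1,0,0,0,0]

```text
time: 5.12
position: [0.5174, -0.3889, 0.1509]
tool_rot: [0.966, 0.259, 0.0, 0.0]
ft_force: [0.9, -0.2, -0.3]
grip_width: 0.0345
grip_force: 0.0
```

servo_tool:
  rows: [1,0,0,0,0,1,0,0,0,0,1,0,0,0,0,1,0,0,0,0,1,0,0,0,0]

```text
time: 5.53
position: [0.5171, -0.3886, 0.1504]
tool_rot: [0.966, 0.259, -0.0, -0.0]
ft_force: [-1.0, 0.9, -0.4]
grip_width: 0.0198
grip_force: 29.9
```

servo_tool:
  rows: [1,0,0,-0.005,0,1,0,0,-0.01,0,1,0,0,-0.01,0,1,0,0,0,0,1,0,0,0,0]

```text
time: 5.95
position: [0.5181, -0.3894, 0.1768]
tool_rot: [0.966, 0.259, 0.001, 0.001]
ft_force: [0.4, -0.3, -6.0]
grip_width: 0.0199
grip_force: 29.9
```

```bash
python3 - <<'E'
from h import *
o=robot.get_obs();print(o["position"],yawof(o),o["moment"])
plan([(.517,-.389,.30,30),(.657,.021,.30,30)],1,.025)
E
```

```text
[ 0.51811819 -0.38938973  0.17675186] 30.038242393041386 [-0.11869745  0.20559477 -0.01904863]
[1.0, -0.0, -0.0, -0.025, 0.0, 1.0, -0.0, -0.0, -0.024, 0.0, 1.0, -0.0, -0.001, -0.025, 0.0, 1.0, -0.001, 0.0, -0.025, 0.0, 1.0, 0.0, 0.0, -0.024, 0.0]
[1.0, 0.018, -0.016, -0.0, 0.0, 1.0, 0.018, -0.016, -0.0, 0.0, 1.0, 0.018, -0.015, -0.0, 0.0, 1.0, 0.019, -0.016, -0.0, 0.0, 1.0, 0.018, -0.016, -0.0, 0.0]
[1.0, 0.018, -0.016, -0.0, 0.0, 1.0, 0.018, -0.016, -0.0, 0.0, 1.0, 0.018, -0.016, -0.0, 0.0, 1.0, 0.018, -0.015, -0.0, 0.0, 1.0, 0.018, -0.016, -0.0, 0.0]
[1.0, 0.019, -0.016, -0.0, 0.0, 1.0, 0.018, -0.016, -0.0, 0.0, 1.0, 0.018, -0.016, -0.0, 0.0, 1.0, 0.018, -0.015, -0.0, 0.0, 1.0, 0.018, -0.016, -0.0, 0.0]
[1.0, 0.018, -0.016, -0.0, 0.0, 1.0, 0.019, -0.016, -0.0, 0.0, 1.0, 0.018, -0.016, -0.0, 0.0]
```

servo_tool:
  rows: [1,0,0,-0.025,0,1,0,0,-0.024,0,1,0,-0.001,-0.025,0,1,-0.001,0,-0.025,0,1,0,0,-0.024,0]

```text
time: 6.37
position: [0.5155, -0.388, 0.2992]
tool_rot: [0.966, 0.259, -0.0, -0.001]
ft_force: [0.4, -0.8, -6.2]
grip_width: 0.0197
grip_force: 30.0
```

servo_tool:
  rows: [1,0.01,-0.009,0,0,1,0.018,-0.016,0,0,1,0.018,-0.015,0,0,1,0.019,-0.016,0,0,1,0.018,-0.016,0,0]

```text
time: 6.78
position: [0.5514, -0.2816, 0.2963]
tool_rot: [0.966, 0.259, -0.001, -0.002]
ft_force: [0.4, -0.3, -6.2]
grip_width: 0.0198
grip_force: 30.0
```

servo_tool:
  rows: [1,0.018,-0.016,0,0,1,0.018,-0.016,0,0,1,0.018,-0.016,0,0,1,0.018,-0.015,0,0,1,0.018,-0.016,0,0]

```text
time: 7.2
position: [0.5895, -0.1683, 0.2963]
tool_rot: [0.966, 0.259, -0.001, -0.001]
ft_force: [0.2, -0.1, -5.9]
grip_width: 0.0195
grip_force: 30.0
```

servo_tool:
  rows: [1,0.019,-0.016,0,0,1,0.018,-0.016,0,0,1,0.018,-0.016,0,0,1,0.018,-0.015,0,0,1,0.018,-0.016,0,0]

```text
time: 7.62
position: [0.6285, -0.0545, 0.2962]
tool_rot: [0.966, 0.259, -0.002, -0.001]
ft_force: [-0.1, -0.3, -6.6]
grip_width: 0.0198
grip_force: 30.0
```

servo_tool:
  rows: [1,0.018,-0.016,0,0,1,0.015,-0.013,0,0,1,0.005,-0.004,0,0,1,0,0,0,0,1,0,0,0,0]

```text
time: 8.03
position: [0.6449, -0.0096, 0.2972]
tool_rot: [0.966, 0.26, -0.002, 0.0]
ft_force: [0.0, 0.0, -5.9]
grip_width: 0.0195
grip_force: 30.0
```

```bash
python3 - <<'E'
from h import *
o=robot.get_obs();print(o["position"],yawof(o),o["moment"])
for n in ["scene","top"]:
    p=robot.camera(n);save(p,n+"2.png",(230,100,390,310) if n=="scene" else (220,110,370,270),2.8)
    for q in ["plate_center","kettle_center","kettle_handle","dial_grip"]:
        for r in robot.place_of(p,q)[:2]: print(n,q,round(r["score"],2),np.round(r["at"],3))
plan([(.657,.021,.30,30)],1,.025)
E
```

```text
[ 0.64485133 -0.00957046  0.29722824] 30.0878851260428 [-0.16940622  0.14698873  0.0220444 ]
scene plate_center 0.92 [0.658 0.019 0.068]
scene kettle_center 0.84 [ 0.316 -0.636  0.09 ]
scene kettle_center 0.58 [ 0.646 -0.012  0.236]
scene kettle_handle 0.87 [ 0.645 -0.01   0.314]
scene kettle_handle 0.8 [ 0.318 -0.634  0.168]
scene dial_grip 0.79 [0.468 0.027 0.091]
top plate_center 0.91 [0.655 0.022 0.07 ]
top kettle_center 0.83 [ 0.316 -0.635  0.092]
top kettle_center 0.7 [ 0.643 -0.014  0.236]
top kettle_handle 0.8 [ 0.319 -0.636  0.17 ]
top dial_grip 0.68 [0.468 0.03  0.087]
[1.0, 0.013, -0.011, -0.001, -0.0, 1.0, 0.012, -0.01, -0.0, -0.0]
```

View pics/scene2.png

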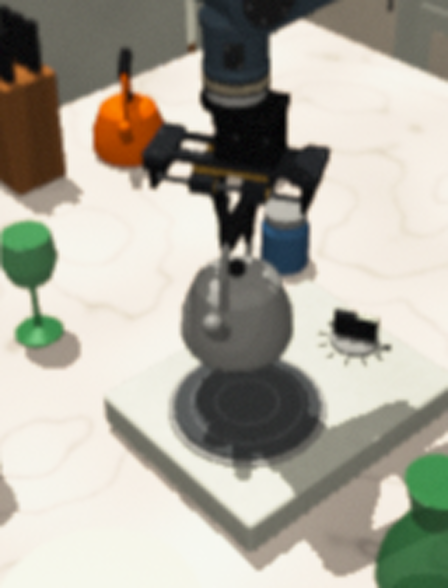

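The kettle hangs upright at crop px (237,310), a little short of the plate centre at (248,402). I'll finish the shift and then lower it slowly.

servo_tool:
  rows: [1,0.013,-0.01,0,0,1,0.013,-0.011,0,0,1,0,0,0.015,0,1,0,0,0.02,0,1,0,0,0.015,0]

```text
time: 8.95
position: [0.6578, 0.0221, 0.2478]
tool_rot: [0.966, 0.259, 0.0, 0.0]
ft_force: [-1.1, -0.3, -6.4]
grip_width: 0.0198
grip_force: 30.0
```

servo_tool:
  rows: [1,0,0,0.01,0,1,0,0,0.005,0,1,0,0,0,0,1,0,0,0,0]

```text
time: 9.28
position: [0.6584, 0.0215, 0.234]
tool_rot: [0.966, 0.259, 0.0, 0.0]
ft_force: [0.1, 0.6, -6.5]
grip_width: 0.02
grip_force: 30.0
```

```bash
python3 - <<'E'
from h import *
o=robot.get_obs();print(o["position"],yawof(o),o["ft_force"])
for n in ["scene","top"]:
    p=robot.camera(n)
    for q in ["kettle_center","kettle_handle"]:
        for r in robot.place_of(p,q)[:2]: print(n,q,round(r["score"],2),np.round(r["at"],3))
plan([(.657,.022,.2205,30)],1,.025)
E
```

```text
[0.65840371 0.02151251 0.23403791] 30.024158364032484 [ 0.14725775  0.6410323  -6.53453885]
scene kettle_center 0.84 [ 0.318 -0.636  0.092]
scene kettle_center 0.8 [0.658 0.022 0.174]
scene kettle_handle 0.71 [0.657 0.021 0.25 ]
top kettle_center 0.9 [0.657 0.025 0.176]
top kettle_center 0.61 [ 0.321 -0.635  0.094]
top kettle_handle 0.96 [0.658 0.02  0.251]
top kettle_handle 0.84 [ 0.319 -0.635  0.168]
[1.0, -0.001, -0.001, 0.014, 0.0]
```

servo_tool:
  rows: [1,-0.001,-0.001,0.004,0,1,0,0,0.003,0,1,0,0,0.002,0,1,0,0,0.002,0,1,0,0,0,0]

```text
time: 10.0
position: [0.6561, 0.0221, 0.2217]
tool_rot: [0.966, 0.259, -0.001, -0.0]
ft_force: [0.1, 0.8, -5.6]
grip_width: 0.0195
grip_force: 30.0
```

servo_tool:
  rows: [1,0,0,0.001,0,1,0,0,0.001,0,1,0,0,0,0,1,0,0,0,0]

```text
time: 10.33
position: [0.6567, 0.022, 0.2211]
tool_rot: [0.966, 0.259, 0.0, 0.0]
ft_force: [-1.5, -0.1, -3.0]
grip_width: 0.0196
grip_force: 30.0
```

Contact has begun: the load on the wrist has halved. I'll take it down a little more, then release.

servo_tool:
  rows: [1,0,0,0.001,0,1,0,0,0,0,1,0,0,0,0]

```text
time: 10.58
position: [0.6567, 0.0219, 0.2211]
tool_rot: [0.966, 0.259, 0.001, 0.0]
ft_force: [-4.2, -0.7, 6.1]
grip_width: 0.0196
grip_force: 30.0
```

servo_tool:
  rows: [0.3,0,0,0,0,0.3,0,0,0,0,-0.2,0,0,0,0,-0.2,0,0,0,0,-0.2,0,0,0,0]

```text
time: 11.0
position: [0.6568, 0.0221, 0.2193]
tool_rot: [0.966, 0.259, 0.0, 0.0]
ft_force: [0.4, 0.0, 0.4]
grip_width: 0.0429
grip_force: 0.0
```

servo_tool:
  rows: [-0.2,0,0,0,0,-0.2,0,0,0,0,-0.2,0,0,0,0]

```text
time: 11.25
position: [0.6566, 0.022, 0.2194]
tool_rot: [0.966, 0.259, 0.0, -0.0]
ft_force: [0.2, 0.4, 0.1]
grip_width: 0.0513
grip_force: 0.0
```

servo_tool:
  rows: [-0.2,0,0,-0.02,0,-0.2,0,0,-0.03,0,-0.2,0,0,-0.03,0,-0.2,0,0,-0.03,0,-0.2,0,0,0,0]

```text
time: 11.67
position: [0.6601, 0.0217, 0.3373]
tool_rot: [0.966, 0.259, 0.007, 0.003]
ft_force: [1.1, -0.7, 0.2]
grip_width: 0.0523
grip_force: 0.0
```

```bash
python3 - <<'E'
from h import *
o=robot.get_obs();print(o["position"],yawof(o))
p=robot.camera("scene")
for q in ["kettle_center","kettle_handle","dial_grip"]:
        for r in robot.place_of(p,q)[:2]: print(q,round(r["score"],2),np.round(r["at"],3))
plan([(.440,.028,.33,118)],-.2,.025)
E
```

```text
[0.66012152 0.0217265  0.33734308] 30.046903162304794
kettle_center 0.88 [0.654 0.022 0.162]
kettle_center 0.71 [ 0.315 -0.638  0.089]
kettle_handle 0.9 [ 0.32  -0.638  0.165]
kettle_handle 0.72 [0.656 0.02  0.239]
dial_grip 0.57 [0.471 0.023 0.093]
[-0.2, -0.013, -0.008, -0.0, -6.3, -0.2, -0.012, -0.01, -0.0, -6.3, -0.2, -0.011, -0.01, -0.0, -6.2, -0.2, -0.01, -0.012, -0.0, -6.3, -0.2, -0.009, -0.013, -0.001, -6.3]
[-0.2, -0.007, -0.014, 0.0, -6.3, -0.2, -0.005, -0.014, 0.0, -6.3, -0.2, -0.004, -0.015, 0.0, -6.3, -0.2, -0.002, -0.015, -0.0, -6.2, -0.2, -0.001, -0.016, -0.0, -6.3]
[-0.2, 0.002, -0.015, -0.0, -6.3, -0.2, 0.003, -0.015, -0.0, -6.3, -0.2, 0.004, -0.015, -0.001, -6.3, -0.2, 0.006, -0.014, 0.0, -6.3]
```

servo_tool:
  rows: [-0.2,-0.013,-0.008,0,-6.3,-0.2,-0.012,-0.01,0,-6.3,-0.2,-0.011,-0.01,0,-6.2,-0.2,-0.01,-0.012,0,-6.3,-0.2,-0.009,-0.013,-0.001,-6.3]

```text
time: 12.28
position: [0.5775, 0.024, 0.3281]
tool_rot: [0.858, 0.513, -0.002, -0.002]
ft_force: [-0.5, 0.1, 0.1]
grip_width: 0.0525
grip_force: 0.0
```

servo_tool:
  rows: [-0.2,-0.007,-0.014,0,-6.3,-0.2,-0.005,-0.014,0,-6.3,-0.2,-0.004,-0.015,0,-6.3,-0.2,-0.002,-0.015,0,-6.2,-0.2,-0.001,-0.016,0,-6.3]

```text
time: 12.7
position: [0.5004, 0.026, 0.3286]
tool_rot: [0.687, 0.726, -0.001, -0.002]
ft_force: [-0.0, 0.0, 0.1]
grip_width: 0.0525
grip_force: 0.0
```

servo_tool:
  rows: [-0.2,0.002,-0.012,0,-6.3,-0.2,0.003,-0.009,0,-6.3,-0.2,0,0,0,-6.3,-0.2,0,0,0,-6.3,-0.2,0,0,0,0]

```text
time: 13.12
position: [0.4795, 0.0289, 0.329]
tool_rot: [0.514, 0.858, -0.001, -0.002]
ft_force: [0.4, -0.2, -0.3]
grip_width: 0.0523
grip_force: 0.0
```

```bash
python3 - <<'E'
from h import *
o,p,q=wrist();print(np.round(o["position"],4),yawof(o),o["q"][5]);save(p,"w2.png")
D=None
for r in robot.place_of(p,"dial_grip")[:2]: print(round(r["score"],2),np.round(r["at"],3),px(q,r["at"]))
c=px(q,(.468,.027,.104));print(c)
x,y=[int(v) for v in c];save(p,"w2c.png",(max(x-90,0),max(y-75,0),x+90,y+75),4)
E
```

```text
[0.4795 0.0289 0.329 ] 118.13729223341977 -0.6640707029671805
0.71 [0.467 0.026 0.089] [307. 161.]
[308. 163.]
```

View pics/w2c.png

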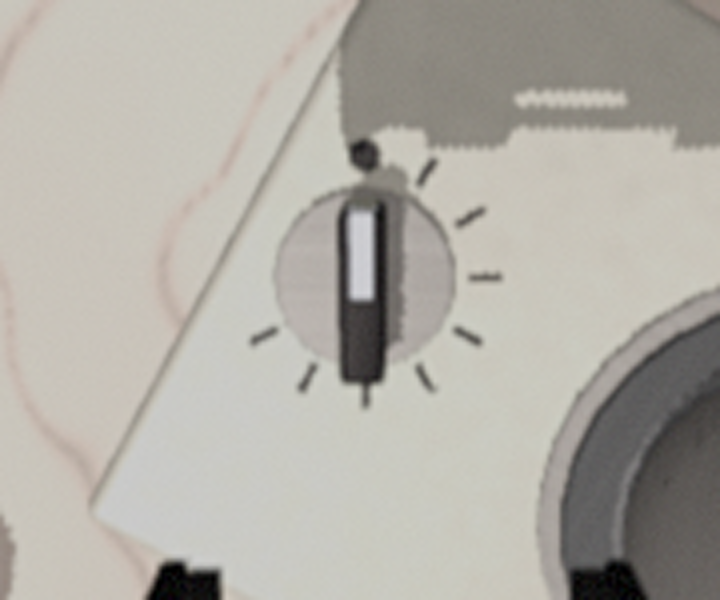

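The crop shows the pointer (white stripe) at the off dot at (364,155), so the dial is at click 0. The lines run clockwise from there, and the fifth is at (427,377). The bar is aligned with tool x.

```bash
python3 - <<'E'
from h import *
o,p,q=wrist();print(np.round(p["mount"],3)[:3,3],np.round(o["position"],4),yawof(o),o["q"])
for u,z in [((309.25,156.75),.068),((308.5,160.5),.104)]: print(ray(q,u,z).round(4))
plan([(.468,.027,.20,118),(.468,.027,.10,118),(.468,.027,.075,118)],-.2,.035)
E
```

```text
[ 0.083  0.    -0.163] [0.4801 0.0288 0.3294] 117.86655781589161 [-1.72998488e-01  2.08664925e-01  1.63261271e+00  2.51656289e-05
  1.30298838e+00 -6.59370103e-01]
[0.4683 0.0289 0.068 ]
[0.4675 0.0302 0.104 ]
[-0.2, 0.001, -0.003, 0.032, -0.0, -0.2, 0.001, -0.003, 0.033, -0.1, -0.2, 0.001, -0.003, 0.032, 0.0, -0.2, 0.001, -0.003, 0.033, -0.0, -0.2, 0.0, 0.0, 0.033, -0.0]
[-0.2, 0.0, 0.0, 0.033, -0.0, -0.2, 0.0, 0.0, 0.034, -0.0, -0.2, 0.0, 0.0, 0.025, -0.0]
```

servo_tool:
  rows: [-0.2,0.001,-0.003,0.032,0,-0.2,0.002,-0.003,0.033,0,-0.2,0.001,-0.002,0.032,0,-0.2,0.001,-0.003,0.033,0,-0.2,0,0,0.033,0]

```text
time: 13.68
position: [0.468, 0.028, 0.1661]
tool_rot: [0.516, 0.857, -0.0, -0.0]
ft_force: [0.3, 0.8, -0.1]
grip_width: 0.0523
grip_force: 0.0
```

servo_tool:
  rows: [-0.2,0,0,0.033,0,-0.2,0,0,0.034,0,-0.2,0,0,0.02,0,-0.2,0,0,0.005,0,-0.2,0,0,0,0]

```text
time: 14.1
position: [0.4677, 0.0281, 0.074]
tool_rot: [0.515, 0.857, -0.001, -0.002]
ft_force: [-0.3, 0.6, 0.4]
grip_width: 0.0523
grip_force: 0.0
```

servo_tool:
  rows: [0.3,0,0,0,0,0.3,0,0,0,0,1,0,0,0,0,1,0,0,0,0]
  newtons: 20

```text
time: 14.43
position: [0.4696, 0.0278, 0.0768]
tool_rot: [0.515, 0.857, 0.001, 0.001]
ft_force: [0.9, 0.1, 0.1]
grip_width: 0.0335
grip_force: 0.0
```

servo_tool:
  rows: [1,0,0,0,0,1,0,0,0,0,1,0,0,0,0,1,0,0,0,0,1,0,0,0,0]

```text
time: 14.85
position: [0.4668, 0.0273, 0.0759]
tool_rot: [0.514, 0.858, -0.001, -0.001]
ft_force: [-3.3, -4.5, 5.3]
grip_width: 0.0158
grip_force: 20.0
```

```bash
python3 - <<'E'
from h import *
o=robot.get_obs();print(o["position"],yawof(o),o["ft_force"],o["moment"],o["grip_width"],o["grip_force"])
E
```

```text
[0.46684652 0.02727192 0.07594418] 118.10974862501516 [-3.3224145  -4.47639722  5.26903148] [-0.87489289  0.64978667  0.0063387 ] 0.015770762237916864 20.000761269475333
```

servo_tool:
  rows: [1,0,0,0,3,1,0,0,0,6,1,0,0,0,6,1,0,0,0,6,1,0,0,0,6]

```text
time: 15.27
position: [0.4668, 0.0273, 0.076]
tool_rot: [0.702, 0.712, -0.002, -0.001]
ft_force: [-4.9, -4.6, 5.5]
grip_width: 0.0157
grip_force: 20.0
```

servo_tool:
  rows: [1,0,0,0,6,1,0,0,0,6,1,0,0,0,6,1,0,0,0,6,1,0,0,0,6]

```text
time: 15.68
position: [0.4667, 0.0273, 0.076]
tool_rot: [0.863, 0.506, -0.002, -0.001]
ft_force: [-3.8, -5.1, 4.7]
grip_width: 0.0156
grip_force: 20.0
```

servo_tool:
  rows: [1,0,0,0,6,1,0,0,0,6,1,0,0,0,6,1,0,0,0,0,1,0,0,0,0]

```text
time: 16.1
position: [0.4667, 0.0273, 0.076]
tool_rot: [0.93, 0.367, -0.002, -0.0]
ft_force: [-4.8, -4.4, 5.6]
grip_width: 0.0156
grip_force: 20.0
```

```bash
python3 - <<'E'
from h import *
o=robot.get_obs();print(o["position"],yawof(o),o["ft_force"],o["moment"],o["grip_width"],o["grip_force"],o["q"][5])
E
```

```text
[0.46669971 0.02730803 0.07596213] 43.08720644263985 [-4.79262129 -4.39605722  5.6181483 ] [-0.86113669  0.72382796 -0.02060601] 0.015649154882738135 20.000753573840484 0.6408673007947683
```

servo_tool:
  rows: [1,0,0,0,6,1,0,0,0,6,1,0,0,0,6,1,0,0,0,6,1,0,0,0,6]

```text
time: 16.52
position: [0.4667, 0.0274, 0.076]
tool_rot: [0.994, 0.112, -0.002, 0.0]
ft_force: [-4.6, -4.2, 5.7]
grip_width: 0.0159
grip_force: 20.0
```

servo_tool:
  rows: [1,0,0,0,6,1,0,0,0,6,1,0,0,0,6,1,0,0,0,6,1,0,0,0,6]

```text
time: 16.93
position: [0.4667, 0.0274, 0.076]
tool_rot: [0.989, -0.149, -0.002, 0.001]
ft_force: [-4.7, -3.9, 5.6]
grip_width: 0.016
grip_force: 20.0
```

servo_tool:
  rows: [1,0,0,0,6,1,0,0,0,6,1,0,0,0,3,1,0,0,0,0,1,0,0,0,0]

```text
time: 17.35
position: [0.4667, 0.0275, 0.076]
tool_rot: [0.961, -0.275, -0.002, 0.001]
ft_force: [-4.7, -4.5, 5.7]
grip_width: 0.016
grip_force: 20.0
```

```bash
python3 - <<'E'
from h import *
o=robot.get_obs();print(o["position"],yawof(o),o["ft_force"],o["moment"],o["grip_width"],o["grip_force"],o["q"][5])
E
```

```text
[0.46666541 0.02745756 0.07595242] -31.9099060505243 [-4.70315532 -4.48348028  5.71237032] [-0.69423598  0.72716774  0.03002937] 0.0159703317662566 20.000602032523602 1.9497575443423425
```

servo_tool:
  rows: [0.3,0,0,0,0,0.3,0,0,0,0,0.1,0,0,0,0,0.1,0,0,0,0,0,0,0,0,0]

```text
time: 17.77
position: [0.469, 0.028, 0.0755]
tool_rot: [0.961, -0.275, 0.0, -0.0]
ft_force: [-0.3, -0.6, 0.1]
grip_width: 0.039
grip_force: 0.0
```

servo_tool:
  rows: [0,0,0,0,0,0,0,0,0,0,0,0,0,-0.01,0,0,0,0,-0.02,0,0,0,0,-0.03,0]

```text
time: 18.18
position: [0.4668, 0.0282, 0.1344]
tool_rot: [0.961, -0.275, -0.003, 0.0]
ft_force: [0.6, 0.5, -0.2]
grip_width: 0.0435
grip_force: 0.0
```

servo_tool:
  rows: [0,0,0,-0.035,0,0,0,0,-0.035,0,0,0,0,-0.035,0,0,0,0,-0.035,0,0,0,0,-0.035,0]

```text
time: 18.6
position: [0.468, 0.0281, 0.3123]
tool_rot: [0.961, -0.275, -0.0, -0.0]
ft_force: [0.4, 0.5, 0.3]
grip_width: 0.0436
grip_force: 0.0
```

servo_tool:
  rows: [0,0,0,0,0,0,0,0,0,0,0,0,0,0,0]

```text
time: 18.85
position: [0.4679, 0.0281, 0.3099]
tool_rot: [0.961, -0.275, -0.001, 0.0]
ft_force: [0.6, -0.2, -1.1]
grip_width: 0.0434
grip_force: 0.0
```

```bash
python3 - <<'E'
from h import *
o,p,q=wrist();print(o["time"],np.round(o["position"],4),yawof(o))
x,y=[int(v) for v in px(q,(.468,.027,.104))];save(p,"w3c.png",(max(x-90,0),max(y-75,0),x+90,y+75),4)
for n in ["scene","top"]:
    p=robot.camera(n);save(p,n+"3.png",(200,90,460,340),2.3) if n=="scene" else 0
    for k in ["plate_center","kettle_center","kettle_handle","ice_bucket","mug","jar","goblet","vase"]:
        for r in robot.place_of(p,k)[:2]: print(n,k,round(r["score"],2),np.round(r["at"],3))
E
```

```text
18.85 [0.4679 0.0281 0.3099] -31.96478022166921
scene plate_center 0.35 [0.655 0.025 0.158]
scene kettle_center 0.93 [ 0.318 -0.635  0.09 ]
scene kettle_center 0.61 [0.658 0.02  0.162]
scene kettle_handle 0.85 [ 0.32  -0.635  0.17 ]
scene kettle_handle 0.67 [0.658 0.021 0.234]
scene ice_bucket 0.75 [0.518 0.362 0.001]
scene mug 0.69 [0.332 0.189 0.001]
scene jar 0.66 [ 0.354 -0.211 -0.003]
scene goblet 0.56 [ 0.72  -0.335 -0.003]
scene vase 0.84 [0.687 0.322 0.005]
top plate_center 0.63 [0.654 0.022 0.069]
top kettle_center 0.91 [ 0.317 -0.636  0.094]
top kettle_center 0.88 [0.656 0.02  0.159]
top kettle_handle 0.64 [0.655 0.02  0.24 ]
top kettle_handle 0.57 [ 0.318 -0.634  0.171]
top ice_bucket 0.85 [ 0.517  0.361 -0.004]
top mug 0.53 [0.656 0.017 0.235]
top jar 0.59 [ 0.353 -0.214  0.002]
top goblet 0.86 [ 0.724 -0.335 -0.004]
top vase 0.69 [0.688 0.329 0.004]
top vase 0.32 [0.655 0.019 0.164]
```

View pics/w3c.png

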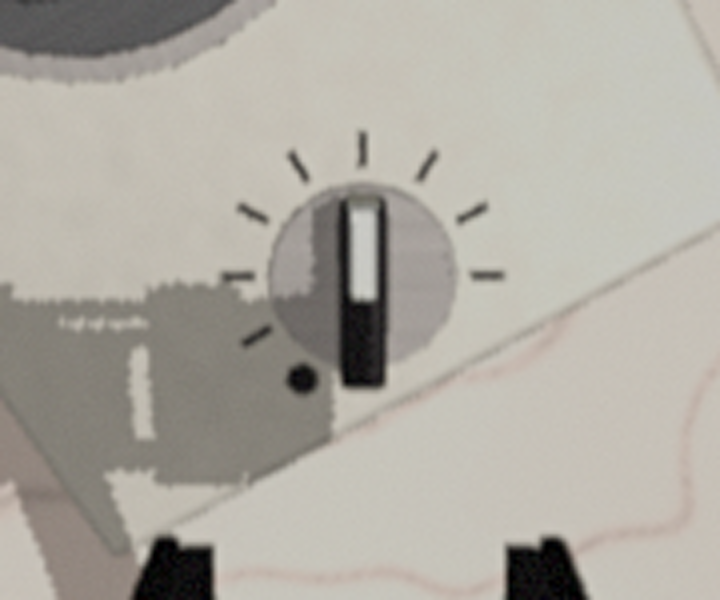

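View pics/scene3.png

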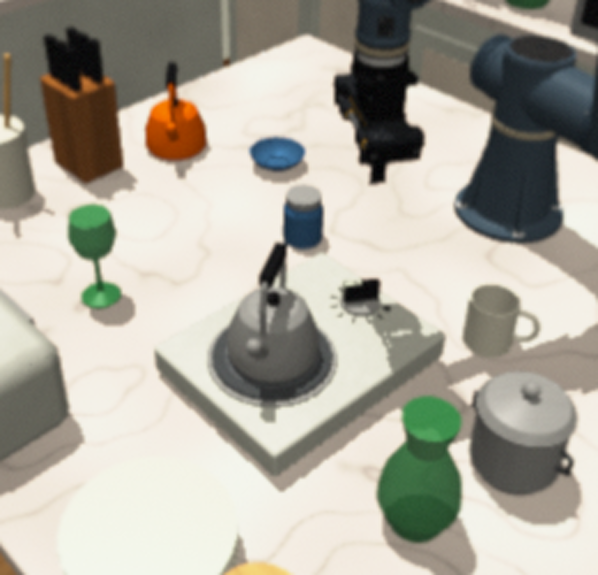

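The pointer stands at the fifth line clockwise from the dot: dot (302,379), lines at (257,337), (237,276), (253,213), (298,166), and the fifth at (362,148). The kettle is upright and centred on the plate at about (272,340), the other things are where they were, and the robot touches nothing.

```bash
python3 -c "
from rig import robot
print(robot.hand_in())"
```

```text
the job is handed in; nothing more can be done
None
```

The kettle stands upright within a few millimetres of the hot plate's centre, the dial is at setting five and released, nothing else was moved, and the job is handed in at about 19 s of the 67 s allowed.

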